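# Nudge a bonsai dish home in the glaze reader

## Task

Pick up the wooden pusher from its cork mat and, touching the dish with the pusher only, nudge the terracotta dish gently along the aluminium guide into the glaze reader until you feel it meet the hidden stop inside; do not shove the stop hard. Leave the dish resting against the stop and stand the pusher back upright on its mat, without disturbing the other things on the bench.

Things in the scene. Friction and masses are not known exactly. Their poses are not given: they have to be found in the camera images.
- guide: Fixed straight aluminium channel. Origin: on the bench under its centre line, at the mouth of the glaze reader. x axis: along the channel, the way the dish is pushed into the reader; z up. Its floor is 6 mm above the bench; the side rails are 22 mm high above the bench, 106 mm apart inside. It runs from x = -190 mm (open rear end) to 150 mm (inside the reader).
- reader: The glaze reader, a low white and grey instrument fixed over the guide. Same origin and axes as the guide (mouth at x = 0). It spans x = 0 to 155 mm and y = -82 to 82 mm; its top is 80 mm above the bench, the roof of its mouth 52 mm. It hides the stop.
- mouth (a point): Centre of the reader's mouth, 30 mm above the bench; axes as the guide. Unseen inside, 75 to 115 mm beyond it (different every time), is the rubber face of the stop. The stop does not slide, but its face gives about 2.5 N per mm, 6 mm at most; more than 15 N on it is too much. The channel's friction keeps the dish resting against it.
- dish: Shallow rectangular terracotta bonsai dish standing in the channel in front of the reader, 80 mm along its x, 100 mm along its y, 30 mm high, 0.24 to 0.4 kg. Origin: centre of its underside; its x axis points along the guide. Sliding it takes about 1 to 4 N.
- pusher: Loose wooden pusher, 0.18 kg, standing on the mat: a low bar (24 mm wide, 18 mm high) with an upright square grip post (24 x 24 mm, top 82 mm above the pusher's underside) at its rear and a cross head (50 mm wide, 24 mm high) at its front. Origin: underside, below the post's axis; x axis points forward along the bar. The head's flat pushing face is at x = 100 mm, the rear end at x = -20 mm.
- pusher_mid (a point): The middle of the pusher's underside, 40 mm ahead of its origin; same axes as the pusher.
- mat: Fixed cork mat on the bench, 220 mm (x) by 140 mm (y), 4 mm thick, home of the pusher. Origin: centre of its underside.
- small_pot: Bystander: terracotta pot, 68 mm across, 55 mm high, beside the guide. Origin: centre of underside.
- glaze_jar: Bystander: capped jar, 52 mm across, 50 mm high, beside the guide. Origin: centre of underside.
- spatula: Bystander: wooden-handled spatula, 180 mm long, lying beside the mat along its own x.
- tall_pot: Bystander: blue glazed pot, 100 mm across, 110 mm high. Origin: centre of underside.
- mug: Bystander: white mug, 76 mm across, 85 mm high. Origin: centre of underside.
- saucer: Bystander: terracotta saucer, 120 mm across, 20 mm high. Origin: centre of underside.
- bottle: Bystander: bottle, 60 mm across, 150 mm high. Origin: centre of underside.
Things that resemble listed ones, but are neither listed nor needed, are in the scene too. Leave any pink or yellow look-alike of the dish alone.

How it is judged:
On the way, in this order (a step that is already met when the one before it is completed fails the run):
1. the pusher touches the dish (contact force between pusher and dish above 0.3 N).
2. the pusher presses the dish against the hidden stop (contact force between pusher and dish above 0.5 N and contact force between dish and reader above 0.5 N), for 0.1 s.
At the end, for the whole second after the job is handed in: The dish is at rest flat in the guide and still in contact with the hidden stop (more than 0.15 N); the pusher stands upright on the mat (within 0.1 rad, underside within 5 mm of the mat's top) with its middle within 60 mm of the mat's centre along each mat axis, at rest (contact force between dish and reader above 0.15 N and linear speed of each of dish, pusher below 0.01 m/s and z of dish in the frame of guide below 0.01 m and x of pusher_mid in the frame of mat between -0.06 and 0.06 m and y of pusher_mid in the frame of mat between -0.06 and 0.06 m and z of pusher_mid in the frame of mat below 0.009 m and angle between pusher's own z axis and vertical below 0.1 rad); the robot touches nothing.
It fails at once if the stop is pressed with more than 15 N (contact force between dish and reader above 15 N).
It fails at once if the fingers or arm touch the dish (contact force between any of the fingers, the arm and dish above 0.5 N).
It fails at once if a bystander is moved more than 30 mm (distance of any of small_pot, glaze_jar, spatula, tall_pot, mug, saucer, bottle from where it was at the start of the episode above 0.03 m).
It also fails if it takes over 72 s, if anything falls off the work surface, if the arm or the gripper's body presses on something with over 40 N, if the wrist force passes 120 N, or if a joint passes its speed limit or range.

## Robot

A 7-joint arm with a two-finger parallel gripper is mounted at the origin on the work surface. World frame = base frame: x ahead of the robot, y to its left, z up, the work surface at z = 0. Lengths are in m, angles in rad, forces in N, time in s.
With the tool pointing down it reaches from about 0.425 to 0.925 m from the base axis. Payload 6.8 kg.
Tool frame: the origin (TCP) lies at the centre of the arm's flange, where the gripper is bolted on; the fingertips stand 173 mm ahead of it and the grasp point (between the pads) lies 155 mm ahead of it (r.hold_point_z is the distance from the TCP to the grasp point, in m); z points along the fingers, x is the direction in which the jaws open and shut, and the axes are right-handed (so a half turn about z gives the same grasp; the last joint's range is limited). The gripper opens to 85 mm and grips with 20 to 120 N. Pads are 22 mm wide; open, the fingers measure 114 mm over their backs; the gripper's body (76 mm by 85 mm) begins 54 mm behind the grasp point. The pads swing forward as they close: fully open they stand 13 mm farther back than shut.
Start: joints at [-1.443, 0.477, 0.022, 1.555, -0.011, 1.109, -0.083], TCP at [0.158, 0.656, 0.405] pointing down, gripper open.
Joint ranges: [-2.96, 2.96], [-0.34, 2.1], [-1.41, 1.46], [0.24, 2.44], [-1.37, 4.51], [0.17, 1.92], [-2.96, 2.96]. Speed limits (rad/s): [2.39, 2.39, 3.14, 3.14, 3.14, 3.14, 3.14].

## Interface

Orientations are given as a rotation vector (axis times angle).
In Python, from bench import r gives the robot as it stands.
- The arm moves only by the tool apply_moves, never from a script. Its arguments are lists of equal length, an entry for each row: "dp": the shift along the tool's x, y, z scaled (see below), a list of three; "twist": the turn, a rotation vector about the tool's x, y, z scaled (see below), a list of three; "jaw": the closure in counts, from 0 (fully open) to 255 (shut). In form: {"dp": [[x, y, z], ...], "twist": [[rx, ry, rz], ...], "jaw": [jaw, ...]}. A call has 1 to 20 rows; each row shifts and turns the pose as measured when the row begins, along the tool's axes as they then stand; what a row does not reach is not made up. The controller multiplies each number of a shift by 12 cm and each number of a turn by 120 degrees. A row lasts 1/10 s, in which the tool goes at most 50 mm and 8.59 degrees, less where a joint would pass 70% of its speed; a pose out of reach is approached as far as the arm can. A call with a number of a shift or a turn outside -1 to 1 is refused whole. A call with a gripper value outside its range is refused whole. The fingers move at their own pace and stop on an object; "grip_force" is the grip in N (left out, the last holds). Time passes only in rows, so rows that do not move let the fingers close. It gives the time, the measured TCP pose, the force and the opening at its end, in the units of the state.
- r.get_obs(): the state, without advancing time (a new reading comes with each control period).
- r.grab_frame(name): name is "scene" or "top" or "wrist"; returns a dict with "color" (384x512x3 uint8, red, green, blue), "z_map" (384x512 float32, m along the optical axis (not along the pixel's ray), 0 where there is no reading), "intrinsics" (3x3 intrinsics, pixels), "R" (3x3) and "t" (3): a world point X has camera coordinates R X + t; the wrist camera has in their place "hand_eye" (4x4, takes a point from camera to tool coordinates, whose origin is the TCP and whose axes are the tool frame's). Camera axes: x right, y down, z forward; pixel columns grow to the right and rows downward; lengths in m; the calibration is good to about 2 mm. A picture is of the moment at which its call begins: read the wrist's pose just before it.
- r.hand_in(): hands the job in, once; it reports no verdict.
The state is a dict: "clock": time; "joints": joint angles; "qvel": joint speeds; "tau": joint torques, N m; "tcp_pos": TCP position; "orientation": TCP orientation; "contact_force": force on the tool from outside, world axes, zero at the start; "moment": the same for the moment, N m; "grip_width": finger opening in m.
Only numpy, scipy, OpenCV 4.12 (cv2) and the standard library are available. Lean on these libraries where they do the work, as an engineer would, in place of code of your own. Each camera call takes 0.05 s, during which the arm holds its last target.

## Working session

There is one attempt and no reset: what is moved stays moved. The work goes in short steps, Python scripts to look and compute and a tool call to move; the robot and the scene stay as the last step left them, time stands still between calls to the robot, and variables do not carry over. Pictures are saved under pics/ and viewed, and the job is handed in when it is done.

Besides the shell and the picture viewer there is one more tool, called after "Emit:" by a JSON object that holds its "op" and its "data", one argument or row to a line. apply_moves: Moves the arm, as the interface text tells. Shifts and turns lie within -1 to 1; 1 stands for 12 cm of shift or 120 degrees of turn. Its arguments: {"type":"object","properties":{"dp":{"type":"array"},"twist":{"type":"array"},"jaw":{"type":"array"},"grip_force":{"type":"number"}},"required":["dp","twist","jaw"]}

```bash
mkdir -p pics; python3 - <<'E'
from bench import r
import cv2,numpy as np
o=r.get_obs();print(o)
for n in ["scene","top"]:
    f=r.grab_frame(n); cv2.imwrite(f"pics/{n}0.png",f["color"][:,:,::-1]); np.savez(f"pics/{n}0.npz",**{k:np.array(v) for k,v in f.items()})
    print(n,f["intrinsics"],f.get("R"),f.get("t"))
E
```

```text
{'clock': 0.0, 'joints': array([-1.44310034,  0.47782216,  0.02234272,  1.55647613, -0.01149271,
        1.10930623, -0.08309906]), 'qvel': array([ 6.45736614e-05, -3.73420433e-04,  1.05931849e-03, -3.92307845e-04,
       -5.04953809e-05,  1.88707877e-03,  7.82767106e-04]), 'tau': array([ 1.09089822e-04, -5.96446252e+01,  1.60771362e+00, -2.81198019e+01,
        1.23279059e-02,  9.53895069e-03, -8.44417144e-06]), 'tcp_pos': array([0.1576201 , 0.65604736, 0.40370027]), 'orientation': array([ 2.46628988e+00,  1.94395894e+00, -2.17046373e-03]), 'contact_force': array([ 0.30241428, -0.85821956, -0.45515776]), 'moment': array([-0.00593524, -0.01801321,  0.01134712]), 'grip_width': 0.0857915400601495}
scene [[367.33147955   0.         255.29638298]
 [  0.         367.33147955 192.52791656]
 [  0.           0.           1.        ]] [[ 0.82089246  0.57070856 -0.02067134]
 [ 0.33368916 -0.50871579 -0.79363706]
 [-0.4634513   0.64459288 -0.60804022]] [-0.40451697 -0.11654957  1.34772153]
top [[420.31289806   0.         247.6205768 ]
 [  0.         420.31289806 195.2232926 ]
 [  0.           0.           1.        ]] [[-0.01016272 -0.99992681  0.00656434]
 [-0.99636651  0.00957096 -0.08462964]
 [ 0.08456062 -0.00740055 -0.99639085]] [-0.00205143  0.53419441  1.41534582]
```

View pics/scene0.png

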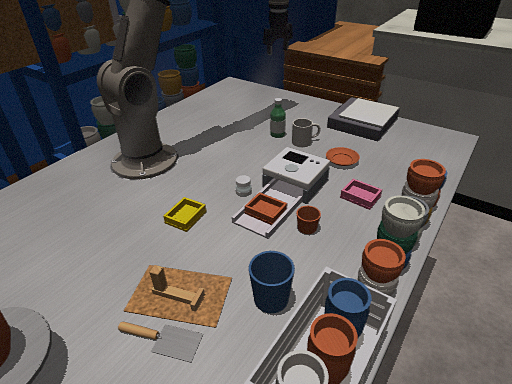

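View pics/top0.png

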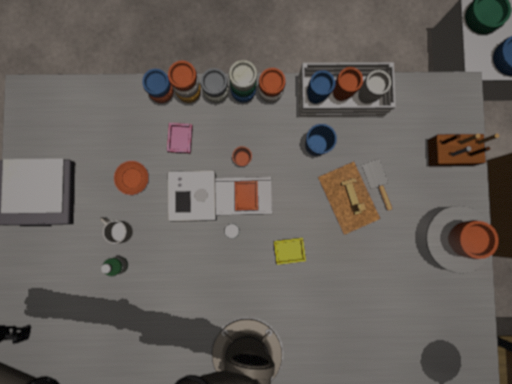

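```bash
cat > h.py <<'E'
import numpy as np,cv2
from scipy.spatial.transform import Rotation as Ro
def cloud(f):
    K=f["intrinsics"];z=f["z_map"].astype(float);v,u=np.mgrid[:z.shape[0],:z.shape[1]]
    return np.stack([(u-K[0,2])/K[0,0]*z,(v-K[1,2])/K[1,1]*z,z],-1)
def world(f,T=None):
    c=cloud(f)
    if T is None: w=(c-f["t"])@f["R"]
    else: w=c@T[:3,:3].T+T[:3,3]
    w[f["z_map"]==0]=np.nan
    return w
E
python3 - <<'E'
from h import *
f=dict(np.load('pics/top0.npz'));W=world(f);C=f["color"]
for n,(u,v) in dict(dish=(246,196),reader=(205,195),post=(349,186),bar=(352,197),head=(355,207),mat1=(330,180),mat2=(370,215),bench=(300,300),gl=(222,196),jar=(232,231),sp=(241,157),tall=(320,138)).items(): print(n,W[v,u].round(3),C[v,u])
im=cv2.resize(C[140:250,160:400,::-1],None,fx=3.3,fy=3.3,interpolation=cv2.INTER_CUBIC);cv2.imwrite('pics/crop0.png',im)
E
```

```text
dish [ 0.533 -0.002  0.01 ] [146  77  51]
reader [0.531 0.133 0.085] [137 133 129]
post [ 0.562 -0.355  0.024] [152 132  86]
bar [ 0.524 -0.364  0.024] [154 134  87]
head [ 0.488 -0.365  0.058] [43 32 18]
mat1 [ 0.586 -0.295  0.003] [133  94  57]
mat2 [ 0.463 -0.43   0.004] [130  93  56]
bench [ 0.176 -0.183 -0.003] [117 114 112]
gl [0.533 0.081 0.009] [156 152 149]
jar [0.413 0.046 0.048] [155 151 150]
sp [0.669 0.014 0.008] [141  78  53]
tall [ 0.734 -0.263  0.008] [ 59  86 117]
```

View pics/crop0.png

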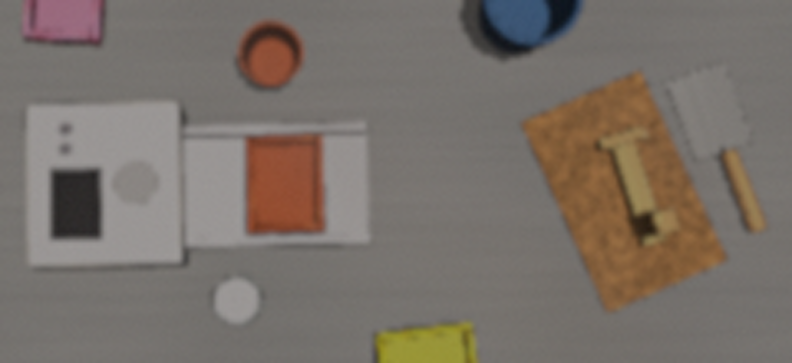

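Emit:
{"op": "apply_moves", "data": {
  "dp": [
    [-0.012,0.4,0],
    [-0.012,0.4,0],
    [-0.012,0.4,0],
    [-0.012,0.4,0],
    [-0.012,0.4,0],
    [-0.012,0.4,0],
    [-0.012,0.4,0],
    [-0.012,0.4,0],
    [-0.012,0.4,0],
    [-0.012,0.4,0]
  ],
  "twist": [
    [0,0,0.034],
    [0,0,0.034],
    [0,0,0.034],
    [0,0,0.034],
    [0,0,0.034],
    [0,0,0.034],
    [0,0,0.034],
    [0,0,0.034],
    [0,0,0.034],
    [0,0,0.034]
  ],
  "jaw": [0,0,0,0,0,0,0,0,0,0]
}}

```text
clock: 1.1
tcp_pos: [0.5522, 0.3927, 0.3961]
orientation: [2.992, 0.951, -0.017]
contact_force: [0.3, 0.7, -0.2]
grip_width: 0.0855
```

```bash
python3 - <<'E'
from bench import r
print(r.get_obs()["joints"])
E
```

```text
[-0.90188504  0.50095753  0.27731845  1.56696534 -0.14997492  1.10529251
  0.02767174]
```

Emit:
{"op": "apply_moves", "data": {
  "dp": [
    [-0.014,0.4,0],
    [-0.014,0.4,0],
    [-0.014,0.4,0],
    [-0.014,0.4,0],
    [-0.014,0.4,0],
    [-0.014,0.4,0],
    [-0.014,0.4,0],
    [-0.014,0.4,0],
    [-0.014,0.4,0],
    [-0.014,0.4,0],
    [-0.014,0.4,0],
    [-0.014,0.4,0],
    [-0.014,0.4,0],
    [-0.014,0.4,0]
  ],
  "twist": [
    [0,0,0.04],
    [0,0,0.04],
    [0,0,0.04],
    [0,0,0.04],
    [0,0,0.04],
    [0,0,0.04],
    [0,0,0.04],
    [0,0,0.04],
    [0,0,0.04],
    [0,0,0.04],
    [0,0,0.04],
    [0,0,0.04],
    [0,0,0.04],
    [0,0,0.04]
  ],
  "jaw": [0,0,0,0,0,0,0,0,0,0,0,0,0,0]
}}

```text
clock: 2.5
tcp_pos: [0.5626, -0.2641, 0.3945]
orientation: [2.987, -0.932, -0.018]
contact_force: [1.2, -0.4, 0.1]
grip_width: 0.0852
```

```bash
cat >> h.py <<'E'
def pose(r):
    o=r.get_obs();T=np.eye(4);T[:3,:3]=Ro.from_rotvec(o["orientation"]).as_matrix();T[:3,3]=o["tcp_pos"];return T,o
def wrist(r,name):
    T,o=pose(r);f=r.grab_frame("wrist");cv2.imwrite(f"pics/{name}.png",f["color"][:,:,::-1])
    W=world(f,T@f["hand_eye"]);np.savez(f"pics/{name}.npz",W=W,C=f["color"],K=f["intrinsics"],T=T@f["hand_eye"]);return W,f["color"],T,o
E
python3 - <<'E'
from h import *
from bench import r
W,C,T,o=wrist(r,"w1");print(o["joints"],T.round(3))
E
```

```text
[-0.16096925  0.46983621  0.68413519  1.73147327 -0.31614502  1.06671044
  0.02230093] [[ 0.823 -0.569 -0.015  0.563]
 [-0.569 -0.823 -0.009 -0.264]
 [-0.007  0.016 -1.     0.395]
 [ 0.     0.     0.     1.   ]]
```

View pics/w1.png

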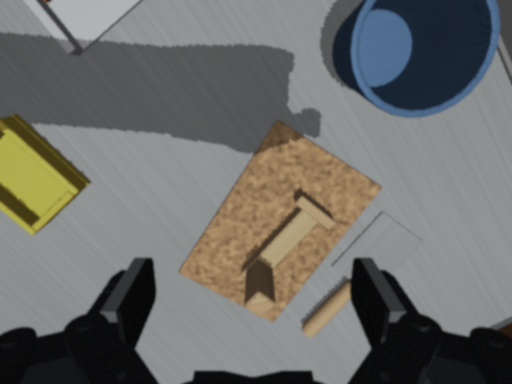

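```bash
python3 - <<'E'
from h import *
d=np.load('pics/w1.npz');W=d['W']
for n,(u,v) in dict(c1=(280,126),c2=(376,186),c3=(272,317),c4=(183,271),mat=(240,220)).items(): print(n,W[v,u].round(4))
sub=W[180:330,180:345].reshape(-1,3);sub=sub[~np.isnan(sub[:,0])]
box=(sub[:,0]>.4)&(sub[:,0]<.65)&(sub[:,1]<-.25)
sub=sub[box]
def rect(m,n):
    p=sub[m];(c,s,a)=cv2.minAreaRect(p[:,:2].astype(np.float32)*1000);print(n,len(p),np.round(c,1),np.round(s,1),a,np.median(p[:,2]))
z=sub[:,2];print(np.histogram(z,bins=np.arange(-.006,.1,.004)))
rect((z>.078)&(z<.095),'post');rect((z>.018)&(z<.0255),'bar');rect((z>.0255)&(z<.034),'head');rect((z>.014),'all')
E
```

```text
c1 [ 0.5957 -0.2602  0.0033]
c2 [ 0.6466 -0.3752  0.0038]
c3 [ 0.4538 -0.4592  0.0031]
c4 [ 0.4029 -0.3405  0.0038]
mat [ 0.4991 -0.3245  0.0028]
(array([  187,  6775, 11326,   230,   321,   506,  1468,   325,   486,
          52,    55,    57,    67,    56,    58,    67,    70,    69,
          68,    71,    81,    78,   455,    44,     0,     0]), array([-0.006, -0.002,  0.002,  0.006,  0.01 ,  0.014,  0.018,  0.022,
        0.026,  0.03 ,  0.034,  0.038,  0.042,  0.046,  0.05 ,  0.054,
        0.058,  0.062,  0.066,  0.07 ,  0.074,  0.078,  0.082,  0.086,
        0.09 ,  0.094,  0.098]))
post 577 [ 487.3 -379.2] [23.9 24.2] 16.707454681396484 0.08480723856201344
bar 1753 [ 533.4 -412.6] [129.  139.9] 16.11636734008789 0.021067284976827028
head 578 [ 530.  -367.6] [110.7  48.9] 16.820188522338867 0.027280952922275087
all 4133 [ 533.2 -413.5] [122.4 155.4] 8.602446556091309 0.02219249392477224
```

```bash
cat >> h.py <<'E'
from scipy.spatial.transform import Slerp
def down(yawx,xyz):
    a=np.radians(yawx);x=np.array([np.cos(a),np.sin(a),0]);z=np.array([0,0,-1.]);T=np.eye(4);T[:3,:3]=np.c_[x,np.cross(z,x),z];T[:3,3]=xyz;return T
def plan(T,G,n=None):
    rv=Ro.from_matrix(T[:3,:3].T@G[:3,:3]).as_rotvec()
    d=np.linalg.norm(G[:3,3]-T[:3,3])
    n=n or int(np.ceil(max(d/.047,np.degrees(np.linalg.norm(rv))/8.2,1)))
    s=Slerp([0,1],Ro.from_matrix([T[:3,:3],G[:3,:3]]))
    print("n",n)
    print("dp",[(s(i/n).as_matrix().T@(G[:3,3]-T[:3,3])/n/.12).round(3).tolist() for i in range(n)])
    print("tw",(rv/n/np.radians(120)).round(4).tolist())
E
python3 - <<'E'
from h import *
from bench import r
T,o=pose(r);plan(T,down(-73.2,[.4873,-.3792,.30]))
E
```

```text
n 5
dp [[0.011, 0.207, 0.163], [0.038, 0.205, 0.162], [0.064, 0.199, 0.162], [0.09, 0.19, 0.161], [0.114, 0.177, 0.16]]
tw [0.0021, -0.0001, 0.0627]
```

Emit:
{"op": "apply_moves", "data": {
  "dp": [
    [0.011,0.207,0.163],
    [0.038,0.205,0.162],
    [0.064,0.2,0.162],
    [0.09,0.19,0.161],
    [0.114,0.177,0.16],
    [0,0,0]
  ],
  "twist": [
    [0.002,0,0.063],
    [0.002,0,0.063],
    [0.002,0,0.063],
    [0.002,0,0.063],
    [0.002,0,0.063],
    [0,0,0]
  ],
  "jaw": [0,0,0,0,0,0]
}}

```text
clock: 3.15
tcp_pos: [0.4811, -0.3844, 0.2963]
orientation: [2.49, -1.914, 0.001]
contact_force: [-0.3, 0.4, -0.1]
grip_width: 0.0853
```

```bash
python3 - <<'E'
from h import *
from bench import r
W,C,T,o=wrist(r,"w2");print(o["joints"],T.round(4))
plan(T,down(-73.2,[.4873,-.3792,.224]),4)
sub=W.reshape(-1,3);m=(np.hypot(sub[:,0]-.487,sub[:,1]+.379)<.03)&(sub[:,2]>.08)&(sub[:,2]<.095);print(m.sum(),cv2.minAreaRect(sub[m,:2].astype(np.float32)*1000))
E
```

```text
[ 0.02047882  0.62467073  0.78168659  1.83553397 -0.54790403  0.91013668
 -0.25446325] [[ 2.571e-01 -9.664e-01  1.000e-04  4.811e-01]
 [-9.664e-01 -2.571e-01 -1.100e-03 -3.844e-01]
 [ 1.100e-03  2.000e-04 -1.000e+00  2.963e-01]
 [ 0.000e+00  0.000e+00  0.000e+00  1.000e+00]]
n 4
dp [[-0.007, -0.015, 0.151], [-0.007, -0.015, 0.151], [-0.007, -0.015, 0.151], [-0.007, -0.015, 0.151]]
tw [0.0, -0.0001, -0.004]
1637 ((487.2926330566406, -380.0520324707031), (23.795066833496094, 23.57679557800293), 15.367143630981445)
```

View pics/w2.png

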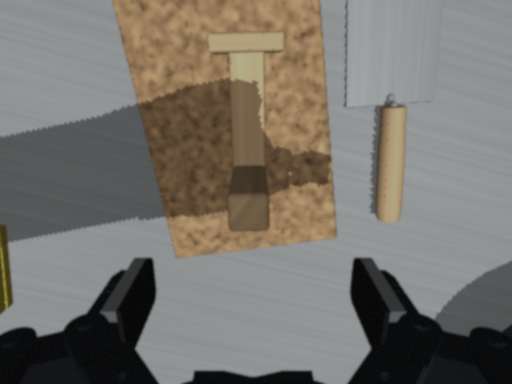

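Emit:
{"op": "apply_moves", "data": {
  "dp": [
    [-0.007,-0.015,0.151],
    [-0.007,-0.015,0.151],
    [-0.007,-0.015,0.151],
    [-0.007,-0.015,0.151],
    [0,0,0]
  ],
  "twist": [
    [0,0,0],
    [0,0,0],
    [0,0,0],
    [0,0,0],
    [0,0,0]
  ],
  "jaw": [0,0,0,0,0]
}}

```text
clock: 3.7
tcp_pos: [0.4951, -0.3723, 0.2208]
orientation: [-2.507, 1.884, -0.006]
contact_force: [-0.5, -0.3, 0.5]
grip_width: 0.0856
```

```bash
python3 - <<'E'
from h import *
from bench import r
T,o=pose(r);print(T.round(3),abs(o["qvel"]).max());plan(T,down(-74.7,[.4873,-.380,.222]),1)
E
```

```text
[[ 0.278 -0.961  0.006  0.495]
 [-0.961 -0.278  0.002 -0.372]
 [-0.001 -0.007 -1.     0.221]
 [ 0.     0.     0.     1.   ]] 0.02252093949010909
n 1
dp [[0.044, 0.08, -0.01]]
tw [-0.0032, 0.0003, 0.0071]
```

Emit:
{"op": "apply_moves", "data": {
  "dp": [
    [0.044,0.08,-0.01],
    [0,0,0],
    [0,0,0]
  ],
  "twist": [
    [-0.003,0,0.007],
    [0,0,0],
    [0,0,0]
  ],
  "jaw": [0,0,0]
}}

```text
clock: 4.0
tcp_pos: [0.4883, -0.3797, 0.2233]
orientation: [-2.499, 1.901, -0.002]
contact_force: [0.3, 0.6, 0.4]
grip_width: 0.0851
```

```bash
python3 - <<'E'
from h import *
from bench import r
T,o=pose(r);print(T.round(4),abs(o["qvel"]).max());plan(T,down(-74.7,[.4873,-.380,.222]),1)
E
```

```text
[[ 2.669e-01 -9.637e-01  1.600e-03  4.883e-01]
 [-9.637e-01 -2.669e-01  4.000e-04 -3.797e-01]
 [ 0.000e+00 -1.600e-03 -1.000e+00  2.233e-01]
 [ 0.000e+00  0.000e+00  0.000e+00  1.000e+00]] 0.020158170826645512
n 1
dp [[0.0, 0.009, 0.011]]
tw [-0.0008, -0.0, 0.0015]
```

Good; close.

Emit:
{"op": "apply_moves", "data": {
  "dp": [
    [0,0.005,0.008],
    [0,0,0],
    [0,0,0],
    [0,0,0],
    [0,0,0],
    [0,0,0],
    [0,0,0],
    [0,0,0],
    [0,0,0],
    [0,0,0]
  ],
  "twist": [
    [0,0,0],
    [0,0,0],
    [0,0,0],
    [0,0,0],
    [0,0,0],
    [0,0,0],
    [0,0,0],
    [0,0,0],
    [0,0,0],
    [0,0,0]
  ],
  "jaw": [255,255,255,255,255,255,255,255,255,255],
  "grip_force": 60
}}

```text
clock: 5.0
tcp_pos: [0.4881, -0.3805, 0.2244]
orientation: [-2.499, 1.901, -0.007]
contact_force: [-0.3, -0.7, 0.1]
grip_width: 0.0232
```

```bash
python3 - <<'E'
from h import *
from bench import r
T,o=pose(r);print(T.round(4),abs(o["qvel"]).max())
E
```

```text
[[ 0.2667 -0.9638  0.0047  0.4881]
 [-0.9638 -0.2667 -0.0012 -0.3805]
 [ 0.0024 -0.0042 -1.      0.2244]
 [ 0.      0.      0.      1.    ]] 0.002737673738342418
```

Emit:
{"op": "apply_moves", "data": {
  "dp": [
    [0,0,-0.1],
    [0,0,-0.25],
    [0,0,-0.3],
    [0,0,-0.25],
    [0,0,0]
  ],
  "twist": [
    [0,0,0],
    [0,0,0],
    [0,0,0],
    [0,0,0],
    [0,0,0]
  ],
  "jaw": [255,255,255,255,255]
}}

```text
clock: 5.5
tcp_pos: [0.4865, -0.3801, 0.3366]
orientation: [-2.499, 1.903, 0.001]
contact_force: [-0.2, 0.2, -1.3]
grip_width: 0.0233
```

```bash
python3 - <<'E'
from h import *
from bench import r
f=dict(np.load('pics/top0.npz'));W=world(f).reshape(-1,3)
roi=(W[:,0]>.4)&(W[:,0]<.68)&(W[:,1]<.3)
def rect(m,n):
    p=W[m&roi];print(n,len(p),cv2.minAreaRect(p[:,:2].astype(np.float32)*1000),np.median(p[:,2]))
rect((W[:,2]>.07)&(W[:,2]<.1)&(W[:,1]>.04),'reader')
C=f["color"].reshape(-1,3).astype(int)
ter=(C[:,0]>C[:,1]*1.6)&(C[:,0]>90)&(abs(W[:,0]-.535)<.07)&(abs(W[:,1])<.07)
rect(ter,'dish');print(np.percentile(W[ter,2],[5,50,95]))
rect((W[:,2]>.014)&(W[:,2]<.03)&(W[:,1]>-.14)&(W[:,1]<.09)&(abs(W[:,0]-.53)<.075)&~ter,'rails')
T,o=pose(r);print(T.round(4));plan(T,down(0,[.533,-.23,.32]))
E
```

```text
reader 2321 ((530.843994140625, 178.27255249023438), (163.54022216796875, 154.3393096923828), 0.2943347096443176) 0.08031994452009548
dish 612 ((532.5972900390625, -1.5931625366210938), (74.48724365234375, 93.14281463623047), 89.68209838867188) 0.015730623105251244
[0.00925317 0.01573062 0.03866566]
rails 321 ((533.08642578125, 1.3102493286132812), (126.42034912109375, 174.40887451171875), 0.7651693224906921) 0.02158236914589997
[[ 2.657e-01 -9.641e-01 -1.000e-04  4.865e-01]
 [-9.641e-01 -2.657e-01  1.000e-03 -3.801e-01]
 [-1.000e-03 -2.000e-04 -1.000e+00  3.366e-01]
 [ 0.000e+00  0.000e+00  0.000e+00  1.000e+00]]
n 10
dp [[-0.11, -0.071, 0.014], [-0.1, -0.084, 0.014], [-0.088, -0.097, 0.014], [-0.075, -0.107, 0.014], [-0.061, -0.116, 0.014], [-0.045, -0.123, 0.014], [-0.029, -0.128, 0.014], [-0.012, -0.13, 0.014], [0.005, -0.131, 0.014], [0.022, -0.129, 0.014]]
tw [-0.0, 0.0, -0.0622]
```

Emit:
{"op": "apply_moves", "data": {
  "dp": [
    [-0.11,-0.071,0.014],
    [-0.1,-0.084,0.014],
    [-0.088,-0.097,0.014],
    [-0.075,-0.107,0.014],
    [-0.061,-0.116,0.014],
    [-0.045,-0.123,0.014],
    [-0.029,-0.128,0.014],
    [-0.012,-0.13,0.014],
    [0.005,-0.13,0.014],
    [0.02,-0.129,0.014],
    [0,0,0],
    [0,0,0]
  ],
  "twist": [
    [0,0,-0.062],
    [0,0,-0.062],
    [0,0,-0.062],
    [0,0,-0.062],
    [0,0,-0.062],
    [0,0,-0.062],
    [0,0,-0.062],
    [0,0,-0.062],
    [0,0,-0.062],
    [0,0,-0.062],
    [0,0,0],
    [0,0,0]
  ],
  "jaw": [255,255,255,255,255,255,255,255,255,255,255,255]
}}

```text
clock: 6.7
tcp_pos: [0.5264, -0.2226, 0.3165]
orientation: [-3.138, -0.069, 0.014]
contact_force: [0.0, -1.1, -1.5]
grip_width: 0.0233
```

```bash
python3 - <<'E'
from h import *
from bench import r
W,C,T,o=wrist(r,"w3");print(o["joints"],T.round(4))
np.save('pics/T3.npy',T)
E
```

```text
[-0.07210841  0.44268033  0.46973234  1.91115786 -0.25838784  0.85668591
  0.57506145] [[ 0.999   0.0439 -0.009   0.5264]
 [ 0.0439 -0.999   0.0025 -0.2226]
 [-0.0088 -0.0029 -1.      0.3165]
 [ 0.      0.      0.      1.    ]]
```

View pics/w3.png

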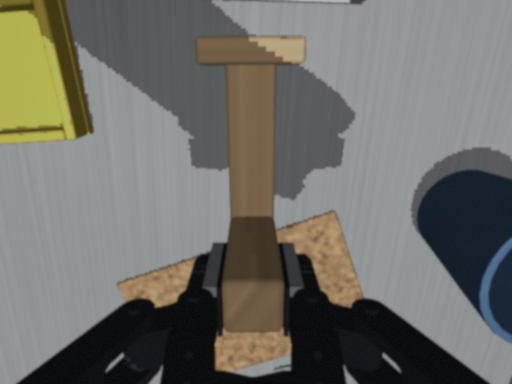

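```bash
python3 - <<'E'
from h import *
from bench import r
T=np.load('pics/T3.npy');d=np.load('pics/w3.npz');W=d['W']
for u,v in [(215,50),(290,50),(250,38),(250,120),(250,190),(350,2)]: print(u,v,W[v,u].round(4),(np.linalg.inv(T)@np.r_[W[v,u],1]).round(4)[:3])
plan(T,down(0,[.5315,-.205,.26]),4)
E
```

```text
215 50 [ 0.5028 -0.1306  0.1193] [-0.0178 -0.0924  0.1976]
290 50 [ 0.5364 -0.1291  0.1186] [ 0.0159 -0.0924  0.198 ]
250 38 [ 0.5183 -0.1249  0.1184] [-0.0021 -0.0974  0.1983]
250 120 [ 0.5197 -0.1616  0.114 ] [-0.0022 -0.0607  0.2026]
250 190 [ 0.5212 -0.198   0.114 ] [-0.0023 -0.0242  0.2026]
350 2 [ 0.5871 -0.0889  0.0063] [ 0.0692 -0.13    0.3099]
n 4
dp [[0.013, -0.036, 0.118], [0.013, -0.036, 0.118], [0.012, -0.036, 0.118], [0.011, -0.036, 0.118]]
tw [-0.0003, 0.0011, 0.0052]
```

Emit:
{"op": "apply_moves", "data": {
  "dp": [
    [0.013,0.0,0.118],
    [0.013,0,0.118],
    [0.012,0,0.118],
    [0.011,0,0.118],
    [0,0,0],
    [0,0,0]
  ],
  "twist": [
    [0,0.001,0.005],
    [0,0.001,0.005],
    [0,0.001,0.005],
    [0,0.001,0.005],
    [0,0,0],
    [0,0,0]
  ],
  "jaw": [255,255,255,255,255,255]
}}

```text
clock: 7.35
tcp_pos: [0.5304, -0.2261, 0.2528]
orientation: [-3.141, 0.023, 0.006]
contact_force: [0.7, 0.1, -2.2]
grip_width: 0.0234
```

```bash
python3 - <<'E'
from h import *
from bench import r
T,o=pose(r);print(T.round(4),o["joints"].round(2));plan(T,down(0,[.5315,-.205,.2325]),2)
E
```

```text
[[ 9.999e-01 -1.490e-02 -3.800e-03  5.304e-01]
 [-1.490e-02 -9.999e-01  3.000e-04 -2.261e-01]
 [-3.900e-03 -2.000e-04 -1.000e+00  2.528e-01]
 [ 0.000e+00  0.000e+00  0.000e+00  1.000e+00]] [-0.04  0.54  0.44  1.94 -0.33  0.73  0.58]
n 2
dp [[0.004, -0.088, 0.085], [0.004, -0.088, 0.085]]
tw [-0.0001, 0.0009, -0.0036]
```

Emit:
{"op": "apply_moves", "data": {
  "dp": [
    [0.005,-0.03,0.085],
    [0.004,-0.03,0.085],
    [0,0,0],
    [0,0,0],
    [0,0,0]
  ],
  "twist": [
    [0,0.001,-0.0035],
    [0,0.001,-0.0035],
    [0,0,0],
    [0,0,0],
    [0,0,0]
  ],
  "jaw": [255,255,255,255,255]
}}

```text
clock: 7.85
tcp_pos: [0.5318, -0.2185, 0.2312]
orientation: [3.142, 0.001, 0.003]
contact_force: [0.6, -0.5, -1.7]
grip_width: 0.0233
```

```bash
python3 - <<'E'
from h import *
from bench import r
W,C,T,o=wrist(r,"w4");print(T.round(4),o["joints"].round(2));plan(T,down(0,[.5315,-.205,.2325]),1)
E
```

```text
[[ 1.000e+00  4.000e-04  1.700e-03  5.318e-01]
 [ 4.000e-04 -1.000e+00 -1.000e-04 -2.185e-01]
 [ 1.700e-03  1.000e-04 -1.000e+00  2.312e-01]
 [ 0.000e+00  0.000e+00  0.000e+00  1.000e+00]] [-0.03  0.57  0.41  1.95 -0.35  0.69  0.6 ]
n 1
dp [[-0.002, -0.113, -0.011]]
tw [0.0, -0.0008, 0.0002]
```

View pics/w4.png

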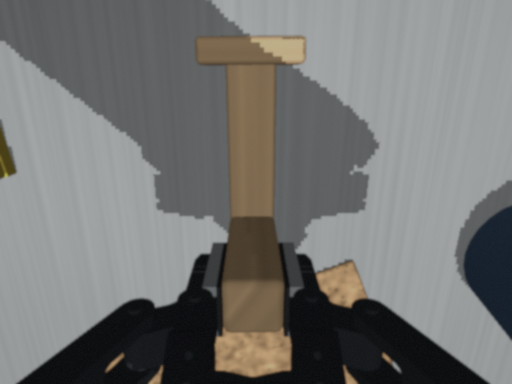

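Emit:
{"op": "apply_moves", "data": {
  "dp": [
    [0,-0.09,-0.01],
    [0,-0.09,0],
    [0,-0.09,0],
    [0,-0.09,0],
    [0,-0.06,0],
    [0,0,0],
    [0,0,0]
  ],
  "twist": [
    [0,0,0],
    [0,0,0],
    [0,0,0],
    [0,0,0],
    [0,0,0],
    [0,0,0],
    [0,0,0]
  ],
  "jaw": [255,255,255,255,255,255,255]
}}

```text
clock: 8.6
tcp_pos: [0.5324, -0.162, 0.2336]
orientation: [-3.141, -0.005, -0.006]
contact_force: [-0.1, -0.3, -2.1]
grip_width: 0.023
```

```bash
cat >st.py <<'E'
from h import *
from bench import r
T,o=pose(r);print(T.round(4),o["joints"].round(2),o["contact_force"],o["moment"])
E
python3 st.py; python3 - <<'E'
from h import *
from bench import r
f=r.grab_frame("top");cv2.imwrite('pics/t5.png',cv2.resize(f["color"][120:270,150:400,::-1],None,fx=3.2,fy=3.2))
f=r.grab_frame("scene");cv2.imwrite('pics/s5.png',f["color"][:,:,::-1])
E
```

```text
[[ 1.000e+00  3.000e-03  3.900e-03  5.324e-01]
 [ 3.000e-03 -1.000e+00  5.000e-04 -1.620e-01]
 [ 3.900e-03 -5.000e-04 -1.000e+00  2.336e-01]
 [ 0.000e+00  0.000e+00  0.000e+00  1.000e+00]] [-0.14  0.54  0.42  2.   -0.35  0.67  0.5 ] [-0.09561509 -0.29807803 -2.10992983] [-0.01969427 -0.0359541  -0.04005544]
```

View pics/t5.png

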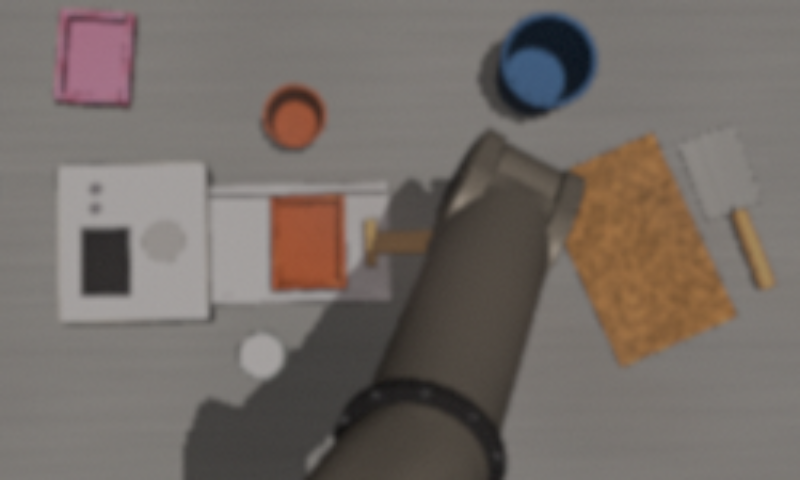

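View pics/s5.png

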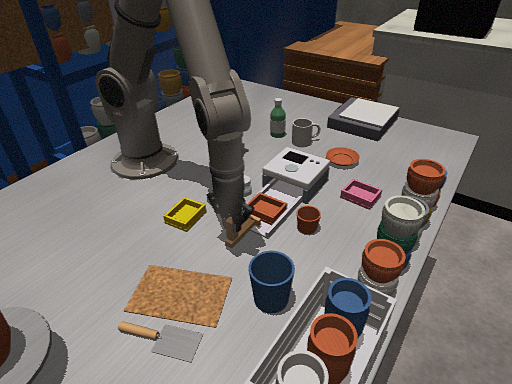

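Emit:
{"op": "apply_moves", "data": {
  "dp": [
    [0,-0.04,0],
    [0,-0.04,0],
    [0,-0.04,0],
    [0,-0.04,0],
    [0,-0.04,0],
    [0,-0.04,0],
    [0,-0.04,0],
    [0,-0.04,0],
    [0,-0.04,0],
    [0,-0.04,0]
  ],
  "twist": [
    [0,0,0],
    [0,0,0],
    [0,0,0],
    [0,0,0],
    [0,0,0],
    [0,0,0],
    [0,0,0],
    [0,0,0],
    [0,0,0],
    [0,0,0]
  ],
  "jaw": [255,255,255,255,255,255,255,255,255,255]
}}

```text
clock: 9.7
tcp_pos: [0.5321, -0.1139, 0.2339]
orientation: [3.139, -0.004, 0.008]
contact_force: [-0.4, -2.6, -1.6]
grip_width: 0.0232
```

```bash
python3 st.py
```

```text
[[ 1.     -0.0024  0.0052  0.5321]
 [-0.0023 -1.     -0.0029 -0.1139]
 [ 0.0052  0.0029 -1.      0.2339]
 [ 0.      0.      0.      1.    ]] [-0.23  0.53  0.42  2.03 -0.34  0.65  0.41] [-0.40016316 -2.55075313 -1.64046414] [-0.43862321  0.05053653 -0.00306634]
```

Emit:
{"op": "apply_moves", "data": {
  "dp": [
    [-0.002,-0.04,0],
    [0,-0.04,0],
    [0,-0.04,0],
    [0,-0.04,0],
    [0,-0.04,0],
    [0,-0.04,0],
    [0,-0.04,0],
    [0,-0.04,0],
    [0,-0.04,0],
    [0,-0.04,0],
    [0,-0.04,0],
    [0,-0.04,0],
    [0,-0.04,0],
    [0,-0.04,0],
    [0,-0.04,0],
    [0,-0.03,0]
  ],
  "twist": [
    [0,-0.001,0],
    [0,0,0],
    [0,0,0],
    [0,0,0],
    [0,0,0],
    [0,0,0],
    [0,0,0],
    [0,0,0],
    [0,0,0],
    [0,0,0],
    [0,0,0],
    [0,0,0],
    [0,0,0],
    [0,0,0],
    [0,0,0],
    [0,0,0]
  ],
  "jaw": [255,255,255,255,255,255,255,255,255,255,255,255,255,255,255,255]
}}

```text
clock: 11.3
tcp_pos: [0.532, -0.0316, 0.2339]
orientation: [3.138, -0.004, 0.005]
contact_force: [0.4, -2.2, -0.1]
grip_width: 0.0231
```

```bash
python3 st.py;  python3 - <<'E'
from h import *
from bench import r
f=r.grab_frame("top");cv2.imwrite('pics/t6.png',cv2.resize(f["color"][120:270,150:400,::-1],None,fx=3.2,fy=3.2))
wrist(r,"w6")
E
```

```text
[[ 1.     -0.0026  0.0032  0.532 ]
 [-0.0026 -1.     -0.0032 -0.0316]
 [ 0.0032  0.0032 -1.      0.2339]
 [ 0.      0.      0.      1.    ]] [-0.39  0.51  0.43  2.05 -0.34  0.64  0.26] [ 0.43176036 -2.19633679 -0.1306982 ] [-0.54078656  0.02423564 -0.0174665 ]
```

View pics/t6.png

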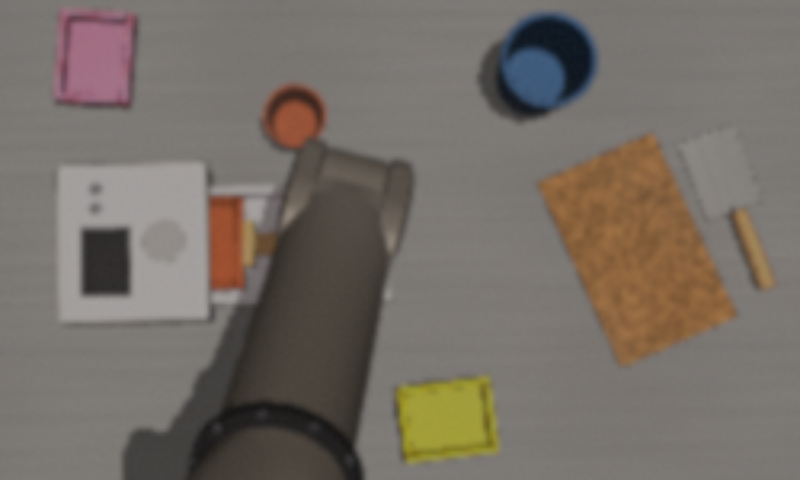

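View pics/w6.png

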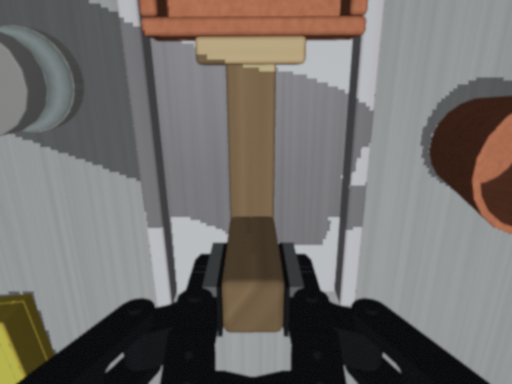

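Emit:
{"op": "apply_moves", "data": {
  "dp": [
    [0,-0.025,0],
    [0,-0.025,0],
    [0,-0.025,0],
    [0,-0.025,0],
    [0,-0.025,0],
    [0,-0.016,0]
  ],
  "twist": [
    [0,0,0],
    [0,0,0],
    [0,0,0],
    [0,0,0],
    [0,0,0],
    [0,0,0]
  ],
  "jaw": [255,255,255,255,255,255]
}}

```text
clock: 12.0
tcp_pos: [0.532, -0.014, 0.2339]
orientation: [3.138, -0.005, 0.005]
contact_force: [0.5, -2.4, -1.0]
grip_width: 0.0231
```

```bash
python3 st.py
```

```text
[[ 1.     -0.0032  0.0031  0.532 ]
 [-0.0032 -1.     -0.0035 -0.014 ]
 [ 0.0031  0.0035 -1.      0.2339]
 [ 0.      0.      0.      1.    ]] [-0.43  0.51  0.43  2.05 -0.34  0.64  0.23] [ 0.4581373  -2.39472616 -1.00660303] [-0.53821829  0.0361484   0.01348342]
```

Emit:
{"op": "apply_moves", "data": {
  "dp": [
    [0,-0.012,0],
    [0,-0.012,0],
    [0,-0.012,0]
  ],
  "twist": [
    [0,0,0],
    [0,0,0],
    [0,0,0]
  ],
  "jaw": [255,255,255]
}}

```text
clock: 12.3
tcp_pos: [0.532, -0.0093, 0.2339]
orientation: [3.138, -0.005, 0.005]
contact_force: [-0.1, -2.8, 0.3]
grip_width: 0.0235
```

```bash
python3 st.py|tail -1
```

```text
[ 0.      0.      0.      1.    ]] [-0.44  0.51  0.43  2.06 -0.34  0.64  0.22] [-0.10801946 -2.80298822  0.29832776] [-0.56874607  0.02929692  0.02261653]
```

Emit:
{"op": "apply_moves", "data": {
  "dp": [
    [0,-0.012,0],
    [0,-0.012,0],
    [0,-0.012,0]
  ],
  "twist": [
    [0,0,0],
    [0,0,0],
    [0,0,0]
  ],
  "jaw": [255,255,255]
}}

```text
clock: 12.6
tcp_pos: [0.5319, -0.0048, 0.2339]
orientation: [3.138, -0.006, 0.005]
contact_force: [0.5, -2.7, -0.7]
grip_width: 0.0232
```

```bash
python3 st.py|tail -1
```

```text
[ 0.      0.      0.      1.    ]] [-0.45  0.51  0.43  2.06 -0.34  0.64  0.21] [ 0.48345584 -2.68661754 -0.68855964] [-0.65236772 -0.02752565 -0.00609549]
```

Emit:
{"op": "apply_moves", "data": {
  "dp": [
    [0,-0.01,0],
    [0,-0.01,0],
    [0,-0.01,0]
  ],
  "twist": [
    [0,0,0],
    [0,0,0],
    [0,0,0]
  ],
  "jaw": [255,255,255]
}}

```text
clock: 12.9
tcp_pos: [0.532, -0.0009, 0.2339]
orientation: [3.138, -0.006, 0.005]
contact_force: [0.6, -2.9, -0.3]
grip_width: 0.0233
```

```bash
python3 st.py|tail -1
```

```text
[ 0.000e+00  0.000e+00  0.000e+00  1.000e+00]] [-0.45  0.51  0.43  2.06 -0.34  0.64  0.2 ] [ 0.56711844 -2.85604741 -0.27570901] [-0.59123418  0.02819737 -0.03240526]
```

Emit:
{"op": "apply_moves", "data": {
  "dp": [
    [0,-0.01,0],
    [0,-0.01,0],
    [0,-0.01,0]
  ],
  "twist": [
    [0,0,0],
    [0,0,0],
    [0,0,0]
  ],
  "jaw": [255,255,255]
}}

```text
clock: 13.2
tcp_pos: [0.532, 0.0029, 0.2339]
orientation: [3.138, -0.006, 0.005]
contact_force: [-0.9, -3.0, -0.3]
grip_width: 0.023
```

```bash
python3 st.py|tail -1
```

```text
[ 0.      0.      0.      1.    ]] [-0.46  0.51  0.43  2.06 -0.34  0.64  0.19] [-0.89863298 -2.99093969 -0.34233937] [-0.5156958   0.02817515  0.05991903]
```

Emit:
{"op": "apply_moves", "data": {
  "dp": [
    [0,-0.01,0],
    [0,-0.01,0],
    [0,-0.01,0]
  ],
  "twist": [
    [0,0,0],
    [0,0,0],
    [0,0,0]
  ],
  "jaw": [255,255,255]
}}

```text
clock: 13.5
tcp_pos: [0.532, 0.0068, 0.2339]
orientation: [3.138, -0.006, 0.005]
contact_force: [-0.1, -2.6, 0.4]
grip_width: 0.0229
```

```bash
python3 st.py|tail -1
```

```text
[ 0.      0.      0.      1.    ]] [-0.47  0.51  0.43  2.06 -0.34  0.64  0.19] [-0.06304953 -2.57192323  0.37699194] [-0.56637226  0.03396869  0.0228121 ]
```

Emit:
{"op": "apply_moves", "data": {
  "dp": [
    [0,-0.01,0],
    [0,-0.01,0],
    [0,-0.01,0]
  ],
  "twist": [
    [0,0,0],
    [0,0,0],
    [0,0,0]
  ],
  "jaw": [255,255,255]
}}

```text
clock: 13.8
tcp_pos: [0.532, 0.0107, 0.2339]
orientation: [3.138, -0.006, 0.005]
contact_force: [0.4, -3.0, -0.5]
grip_width: 0.0233
```

Emit:
{"op": "apply_moves", "data": {
  "dp": [
    [0,-0.01,0],
    [0,-0.01,0],
    [0,-0.01,0]
  ],
  "twist": [
    [0,0,0],
    [0,0,0],
    [0,0,0]
  ],
  "jaw": [255,255,255]
}}

```text
clock: 14.1
tcp_pos: [0.532, 0.0146, 0.2339]
orientation: [3.138, -0.006, 0.005]
contact_force: [0.7, -3.2, -0.2]
grip_width: 0.0234
```

Emit:
{"op": "apply_moves", "data": {
  "dp": [
    [0,-0.01,0],
    [0,-0.01,0],
    [0,-0.01,0]
  ],
  "twist": [
    [0,0,0],
    [0,0,0],
    [0,0,0]
  ],
  "jaw": [255,255,255]
}}

```text
clock: 14.4
tcp_pos: [0.532, 0.0185, 0.2339]
orientation: [3.138, -0.006, 0.005]
contact_force: [0.4, -2.3, 0.2]
grip_width: 0.0235
```

Emit:
{"op": "apply_moves", "data": {
  "dp": [
    [0,-0.01,0],
    [0,-0.01,0],
    [0,-0.01,0]
  ],
  "twist": [
    [0,0,0],
    [0,0,0],
    [0,0,0]
  ],
  "jaw": [255,255,255]
}}

```text
clock: 14.7
tcp_pos: [0.532, 0.0224, 0.2339]
orientation: [3.138, -0.006, 0.005]
contact_force: [0.4, -2.6, 0.4]
grip_width: 0.0229
```

Emit:
{"op": "apply_moves", "data": {
  "dp": [
    [0,-0.01,0],
    [0,-0.01,0],
    [0,-0.01,0]
  ],
  "twist": [
    [0,0,0],
    [0,0,0],
    [0,0,0]
  ],
  "jaw": [255,255,255]
}}

```text
clock: 15.0
tcp_pos: [0.5321, 0.0261, 0.2339]
orientation: [3.137, -0.006, 0.005]
contact_force: [1.3, -4.9, 1.7]
grip_width: 0.0235
```

Emit:
{"op": "apply_moves", "data": {
  "dp": [
    [0,-0.008,0]
  ],
  "twist": [
    [0,0,0]
  ],
  "jaw": [255]
}}

```text
clock: 15.1
tcp_pos: [0.5321, 0.0266, 0.234]
orientation: [3.137, -0.007, 0.005]
contact_force: [-0.2, -5.2, 1.3]
grip_width: 0.0232
```

```bash
python3 st.py|tail -1
```

```text
[ 0.      0.      0.      1.    ]] [-0.51  0.51  0.43  2.05 -0.34  0.64  0.15] [-0.17022542 -5.16194698  1.32440509] [-1.22148183  0.04021176  0.12361716]
```

Emit:
{"op": "apply_moves", "data": {
  "dp": [
    [0,-0.008,0],
    [0,-0.008,0]
  ],
  "twist": [
    [0,0,0],
    [0,0,0]
  ],
  "jaw": [255,255]
}}

```text
clock: 15.3
tcp_pos: [0.532, 0.027, 0.2342]
orientation: [3.135, -0.008, 0.005]
contact_force: [0.1, -6.3, 1.4]
grip_width: 0.0231
```

```bash
python3 st.py|tail -1
```

```text
[ 0.      0.      0.      1.    ]] [-0.51  0.51  0.43  2.05 -0.34  0.64  0.14] [ 0.11560525 -6.25110678  1.35222126] [-1.18436536  0.11298597  0.10658768]
```

Emit:
{"op": "apply_moves", "data": {
  "dp": [
    [0,-0.01,0],
    [0,-0.01,0],
    [0,-0.008,0]
  ],
  "twist": [
    [0,0,0],
    [0,0,0],
    [0,0,0]
  ],
  "jaw": [255,255,255]
}}

```text
clock: 15.6
tcp_pos: [0.5319, 0.0277, 0.2345]
orientation: [3.131, -0.011, 0.005]
contact_force: [-0.8, -4.5, 1.0]
grip_width: 0.0232
```

```bash
python3 st.py|tail -1
```

```text
[ 0.      0.      0.      1.    ]] [-0.52  0.51  0.44  2.05 -0.34  0.64  0.14] [-0.79494139 -4.4754117   1.02114286] [-1.00814263  0.1451965   0.11124579]
```

```bash
python3 - <<'E'
from h import *
from bench import r
wrist(r,"w7")
f=r.grab_frame("scene");cv2.imwrite('pics/s7.png',cv2.resize(f["color"][100:260,180:400,::-1],None,fx=3.5,fy=3.5))
E
python3 st.py
```

```text
[[ 1.     -0.007   0.0033  0.5319]
 [-0.007  -0.9999 -0.0105  0.0277]
 [ 0.0034  0.0105 -0.9999  0.2345]
 [ 0.      0.      0.      1.    ]] [-0.52  0.51  0.44  2.05 -0.34  0.64  0.14] [-0.02991586 -6.04523651  2.18651143] [-1.08122368  0.14031894  0.13278972]
```

View pics/w7.png

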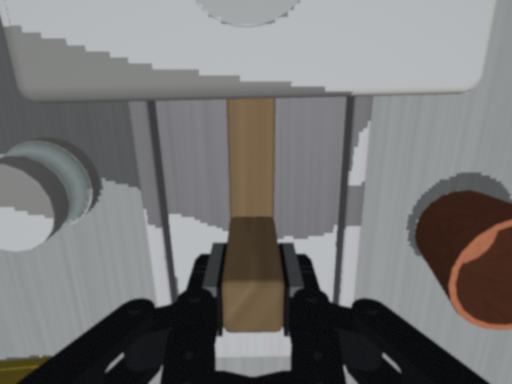

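View pics/s7.png

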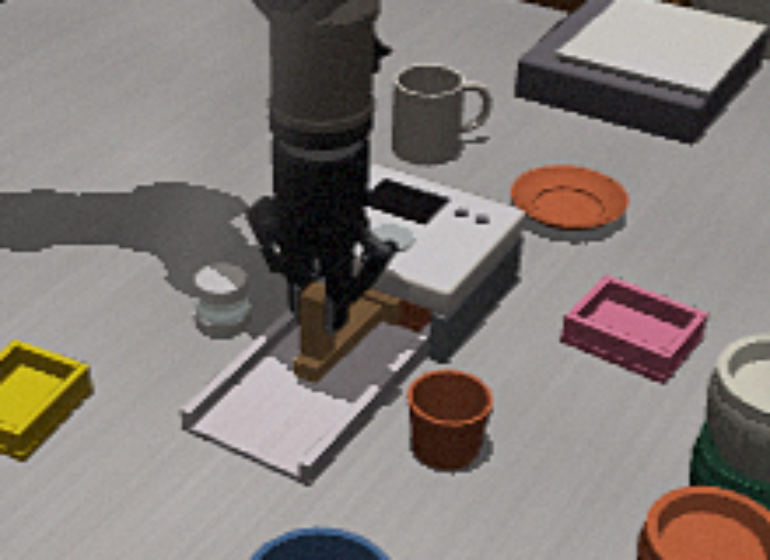

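Emit:
{"op": "apply_moves", "data": {
  "dp": [
    [0,0.01,0],
    [0,0.015,0],
    [0,0.03,0],
    [0,0.06,0],
    [0,0.1,0],
    [0,0.2,0],
    [0,0.3,0],
    [0,0.3,0],
    [0,0.3,0],
    [0,0.3,0],
    [0,0.3,0],
    [0,0.2,0],
    [0,0,0],
    [0,0,0]
  ],
  "twist": [
    [0,0,0],
    [0,0,0],
    [0,0,0],
    [0,0,0],
    [-0.002,0,0.001],
    [-0.003,0,0.002],
    [0,0,0],
    [0,0,0],
    [0,0,0],
    [0,0,0],
    [0,0,0],
    [0,0,0],
    [0,0,0],
    [0,0,0]
  ],
  "jaw": [255,255,255,255,255,255,255,255,255,255,255,255,255,255]
}}

```text
clock: 17.1
tcp_pos: [0.5266, -0.2413, 0.2381]
orientation: [3.119, -0.022, 0.003]
contact_force: [0.5, 0.4, -1.8]
grip_width: 0.0238
```

```bash
python3 st.py; python3 - <<'E'
from h import *
from bench import r
f=r.grab_frame("scene");cv2.imwrite('pics/s8.png',cv2.resize(f["color"][100:260,180:400,::-1],None,fx=3.5,fy=3.5))
W=world(f).reshape(-1,3);C=f["color"].reshape(-1,3).astype(int)
m=(C[:,0]>C[:,1]*1.5)&(C[:,0]>50)&(abs(W[:,0]-.532)<.055)&(W[:,1]<.18)&(W[:,1]>.0)&(W[:,2]>.008)&(W[:,2]<.045)
print(m.sum(),np.nanpercentile(W[m],[5,50,95],axis=0))
E
```

```text
[[ 0.9999 -0.0143  0.0017  0.5266]
 [-0.0142 -0.9997 -0.0221 -0.2413]
 [ 0.002   0.0221 -0.9998  0.2381]
 [ 0.      0.      0.      1.    ]] [-0.01  0.57  0.43  1.94 -0.33  0.69  0.6 ] [ 0.48177896  0.43341945 -1.79111828] [ 0.05662528 -0.04094625 -0.02864233]
149 [[0.48776353 0.12191818 0.01028741]
 [0.53456882 0.12413847 0.02387126]
 [0.58025184 0.12646298 0.03523187]]
```

View pics/s8.png

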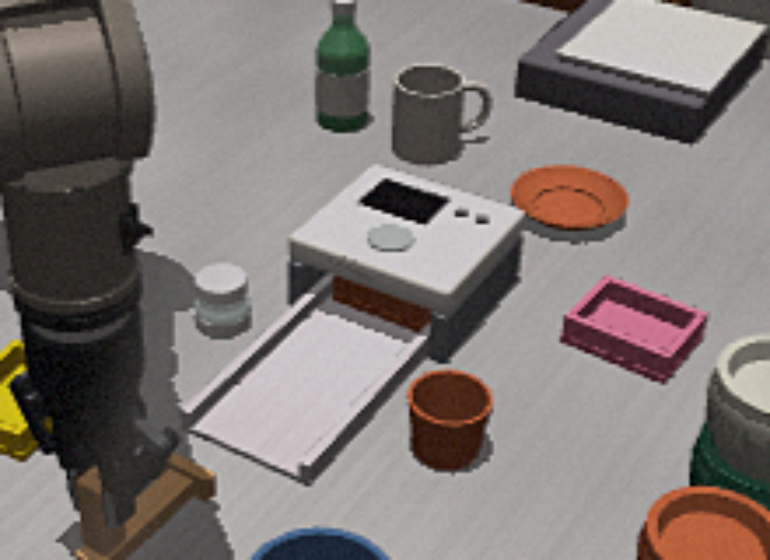

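```bash
python3 - <<'E'
from h import *
from bench import r
T,o=pose(r);G=down(0,T[:3,3]+[0,0,.09]);plan(T,G,3);plan(G,down(-74.5,[.4881,-.3805,.31]),11)
E
```

```text
n 3
dp [[0.0, 0.006, -0.25], [0.0, 0.004, -0.25], [0.0, 0.002, -0.25]]
tw [0.0036, -0.0003, -0.0023]
n 11
dp [[-0.029, 0.105, 0.014], [-0.016, 0.108, 0.014], [-0.004, 0.109, 0.014], [0.009, 0.109, 0.014], [0.022, 0.107, 0.014], [0.035, 0.104, 0.014], [0.047, 0.099, 0.014], [0.058, 0.093, 0.014], [0.068, 0.085, 0.014], [0.078, 0.077, 0.014], [0.086, 0.067, 0.014]]
tw [0.0, 0.0, 0.0564]
```

Emit:
{"op": "apply_moves", "data": {
  "dp": [
    [0,0.006,-0.25],
    [0,0.004,-0.25],
    [0,0.002,-0.25],
    [-0.029,0.105,0.014],
    [-0.016,0.108,0.014],
    [-0.004,0.109,0.014],
    [0.009,0.109,0.014],
    [0.022,0.107,0.014],
    [0.035,0.104,0.014],
    [0.047,0.099,0.014],
    [0.058,0.093,0.014],
    [0.068,0.085,0.014],
    [0.078,0.077,0.014],
    [0.086,0.067,0.014],
    [0,0,0],
    [0,0,0]
  ],
  "twist": [
    [0.0036,0,-0.002],
    [0.0036,0,-0.002],
    [0.0036,0,-0.002],
    [0,0,0.056],
    [0,0,0.056],
    [0,0,0.056],
    [0,0,0.056],
    [0,0,0.056],
    [0,0,0.056],
    [0,0,0.056],
    [0,0,0.056],
    [0,0,0.056],
    [0,0,0.056],
    [0,0,0.056],
    [0,0,0],
    [0,0,0]
  ],
  "jaw": [255,255,255,255,255,255,255,255,255,255,255,255,255,255,255,255]
}}

```text
clock: 18.75
tcp_pos: [0.4923, -0.3619, 0.3073]
orientation: [-2.487, 1.9, 0.021]
contact_force: [0.4, -0.2, -1.8]
grip_width: 0.0236
```

```bash
python3 - <<'E'
from h import *
from bench import r
W,C,T,o=wrist(r,"w9");print(T.round(4))
for u,v in [(250,43),(250,100),(250,190)]: print((np.linalg.inv(T)@np.r_[W[v,u],1]).round(4)[:3])
plan(T,down(-74.5,[.4881,-.3805,.25]),4)
E
```

```text
[[ 0.2633 -0.9647 -0.0037  0.4923]
 [-0.9646 -0.2633  0.0175 -0.3619]
 [-0.0179 -0.0011 -0.9998  0.3073]
 [ 0.      0.      0.      1.    ]]
[-0.001  -0.0947  0.1973]
[-0.0011 -0.0696  0.2029]
[-0.0012 -0.0234  0.203 ]
n 4
dp [[0.037, 0.019, 0.119], [0.037, 0.019, 0.119], [0.036, 0.019, 0.119], [0.036, 0.019, 0.119]]
tw [-0.0001, 0.0021, -0.0005]
```

View pics/w9.png

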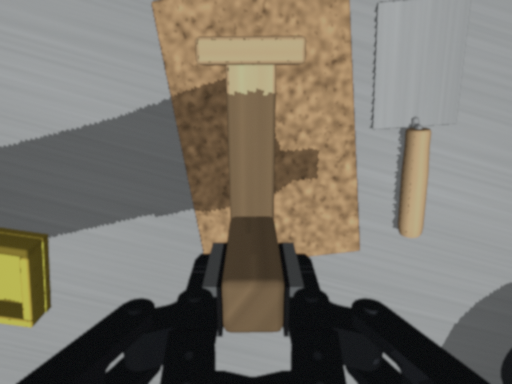

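Emit:
{"op": "apply_moves", "data": {
  "dp": [
    [0.037,0.019,0.119],
    [0.037,0.019,0.119],
    [0.036,0.019,0.119],
    [0.036,0.019,0.1],
    [0,0,0],
    [0,0,0]
  ],
  "twist": [
    [0,0.002,0],
    [0,0.002,0],
    [0,0.002,0],
    [0,0.002,0],
    [0,0,0],
    [0,0,0]
  ],
  "jaw": [255,255,255,255,255,255]
}}

```text
clock: 19.4
tcp_pos: [0.4885, -0.3794, 0.2457]
orientation: [-2.502, 1.895, 0.003]
contact_force: [1.0, 0.2, -1.5]
grip_width: 0.0234
```

```bash
python3 - <<'E'
from h import *
from bench import r
T,o=pose(r);print(T.round(4))
plan(T,down(-74.5,[.4881,-.3805,.228]),2)
E
```

```text
[[ 2.710e-01 -9.626e-01 -1.000e-04  4.885e-01]
 [-9.626e-01 -2.710e-01  3.400e-03 -3.794e-01]
 [-3.300e-03 -8.000e-04 -1.000e+00  2.457e-01]
 [ 0.000e+00  0.000e+00  0.000e+00  1.000e+00]]
n 2
dp [[0.004, 0.003, 0.074], [0.004, 0.003, 0.074]]
tw [-0.0002, 0.0008, 0.0009]
```

Emit:
{"op": "apply_moves", "data": {
  "dp": [
    [0.004,0.003,0.074],
    [0.004,0.003,0.06],
    [0,0,0.01],
    [0,0,0]
  ],
  "twist": [
    [0,0.001,0],
    [0,0.001,0],
    [0,0,0],
    [0,0,0]
  ],
  "jaw": [255,255,255,255]
}}

```text
clock: 19.8
tcp_pos: [0.4883, -0.3807, 0.2276]
orientation: [-2.504, 1.896, -0.004]
contact_force: [0.3, -0.0, -2.7]
grip_width: 0.0233
```

```bash
python3 st.py
```

```text
[[ 0.2712 -0.9625  0.0023  0.4883]
 [-0.9625 -0.2712 -0.0015 -0.3807]
 [ 0.0021 -0.0018 -1.      0.2276]
 [ 0.      0.      0.      1.    ]] [ 0.07  0.72  0.7   1.86 -0.63  0.8  -0.19] [ 0.3221505  -0.04000293 -2.71496924] [0.03487211 0.00443278 0.00808507]
```

Down 1.2 mm at a time until contact.

Emit:
{"op": "apply_moves", "data": {
  "dp": [
    [0,0,0.012],
    [0,0,0.01]
  ],
  "twist": [
    [0,0,0],
    [0,0,0]
  ],
  "jaw": [255,255]
}}

```text
clock: 20.0
tcp_pos: [0.4886, -0.3807, 0.2253]
orientation: [-2.505, 1.896, -0.006]
contact_force: [0.4, -0.2, -1.4]
grip_width: 0.0234
```

Emit:
{"op": "apply_moves", "data": {
  "dp": [
    [0,0,0.005],
    [0,0,0.005]
  ],
  "twist": [
    [0,0,0],
    [0,0,0]
  ],
  "jaw": [255,255]
}}

```text
clock: 20.2
tcp_pos: [0.4887, -0.3808, 0.2244]
orientation: [-2.505, 1.896, -0.007]
contact_force: [-2.6, 1.3, 5.2]
grip_width: 0.0235
```

Touchdown at the original height. Release, then rise.

Emit:
{"op": "apply_moves", "data": {
  "dp": [
    [0,0,0],
    [0,0,0],
    [0,0,0],
    [0,0,0],
    [0,0,0],
    [0,0,0],
    [0,0,0],
    [0,0,0],
    [0,0,0],
    [0,0,0]
  ],
  "twist": [
    [0,0,0],
    [0,0,0],
    [0,0,0],
    [0,0,0],
    [0,0,0],
    [0,0,0],
    [0,0,0],
    [0,0,0],
    [0,0,0],
    [0,0,0]
  ],
  "jaw": [180,120,60,0,0,0,0,0,0,0]
}}

```text
clock: 21.2
tcp_pos: [0.4893, -0.3814, 0.2255]
orientation: [-2.504, 1.896, -0.011]
contact_force: [-0.0, 0.3, 0.2]
grip_width: 0.0853
```

Emit:
{"op": "apply_moves", "data": {
  "dp": [
    [0,0,-0.1],
    [0,0,-0.25],
    [0,0,-0.3],
    [0,0,-0.3],
    [0,0,-0.2],
    [0,0,0],
    [0,0,0]
  ],
  "twist": [
    [0,0,0],
    [0,0,0],
    [0,0,0],
    [0,0,0],
    [0,0,0],
    [0,0,0],
    [0,0,0]
  ],
  "jaw": [0,0,0,0,0,0,0]
}}

```text
clock: 21.9
tcp_pos: [0.4875, -0.3814, 0.3724]
orientation: [-2.502, 1.898, -0.011]
contact_force: [-0.2, -0.6, -0.5]
grip_width: 0.0856
```

```bash
python3 - <<'E'
from h import *
from bench import r
W,C,T,o=wrist(r,"w10");print(T.round(3))
f=r.grab_frame("scene");cv2.imwrite('pics/s10.png',f["color"][:,:,::-1])
sub=W.reshape(-1,3);m=(np.hypot(sub[:,0]-.487,sub[:,1]+.379)<.03)&(sub[:,2]>.08)&(sub[:,2]<.095);print(m.sum(),cv2.minAreaRect(sub[m,:2].astype(np.float32)*1000),np.median(sub[m,2]))
W=world(f).reshape(-1,3);C=f["color"].reshape(-1,3).astype(int)
m=(C[:,0]>C[:,1]*1.5)&(C[:,0]>50)&(abs(W[:,0]-.532)<.055)&(W[:,1]<.18)&(W[:,1]>.0)&(W[:,2]>.008)&(W[:,2]<.045)
print(m.sum(),np.nanpercentile(W[m],[5,50,95],axis=0))
E
```

```text
[[ 0.27  -0.963  0.006  0.488]
 [-0.963 -0.27  -0.003 -0.381]
 [ 0.005 -0.005 -1.     0.372]
 [ 0.     0.     0.     1.   ]]
879 ((488.1013488769531, -381.2307434082031), (23.940196990966797, 23.14527702331543), 14.758312225341797) 0.08514914994889977
165 [[0.4891427  0.12177729 0.01168743]
 [0.53582511 0.12408967 0.02325401]
 [0.5795093  0.12672497 0.03558901]]
```

View pics/w10.png

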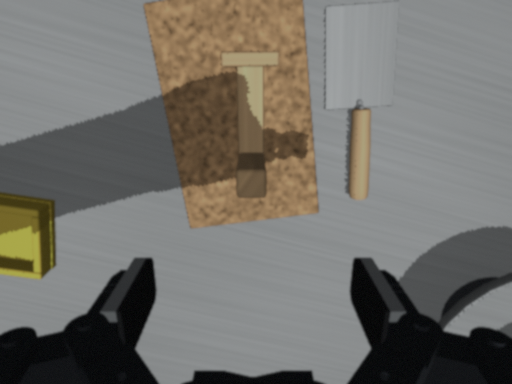

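View pics/s10.png

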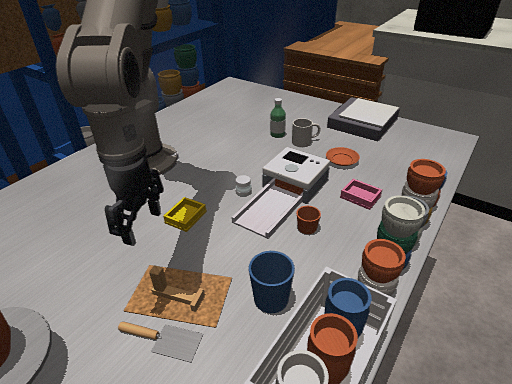

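```bash
python3 -c "
from bench import r
print(r.hand_in())"
```

```text
the job is handed in; nothing more can be done
None
```

I pushed the dish along the guide until it met the hidden stop. The pusher is back upright on its mat, and I handed the job in at about 22 s. `r.hand_in()` gave no verdict.

- **Stop contact:** Sliding the dish took about 2.5–3 N. At a dish front about 105 mm inside the mouth, the wrist force rose to about 5–6 N and the dish all but stopped moving. That leaves roughly 3 N on the stop, well under 15 N, and I held it for about half a second.
- **Dish after retreat:** The dish's rear face measured y ≈ 0.124 m just after I backed off, and the same after I put the pusher back. That matches where the pusher face had stopped, so I saw no spring-back. I could not see the stop contact itself; I infer it from force and position.
- **Pusher:** The pusher is free of the gripper, and its post top is at 85 mm, within 1 mm of the expected 86 mm. Its middle is about 12 mm from the mat's centre.
- **Bystanders:** The last scene picture shows the bystanders where they stood at the start; I checked this by eye. The arm was clear with the gripper open.

No check failed. One small disagreement: while pressing, the tool tilted about 0.6°, and the force readings varied between 4.5 and 6.3 N.

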